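# Let the feed jar down on the bench lift

## Task

The pellet jar stands raised on the small blue hydraulic lift. Push the red release lever open just a fraction of a turn so that the platform starts to sink by itself, slowly (no faster than about 2 cm per second) and let it go all the way down; then push the lever back and press it snug against its rubber stop with about 15 N of hand force, without forcing it, and let go. Do not push on the platform or the jar, and leave the bowl, comb, chew block and scoop where they are.

Things in the scene. Friction and masses are not known exactly. Their poses are not given: they have to be found in the camera images.
- lift: Blue hydraulic lift, fixed. Origin: on the shelf, below the vertical valve axis. Base plate x -45 to 75, y -75 to 325, 12 mm thick. Pump block under the valve: x -55 to 100, y +-42, top 62 mm up. Column (60 mm diameter, 115 tall) at x 0, y 250.
- valve: Red release lever: flat bar 164 x 14 x 10 mm turning about the vertical valve axis, top face 80 mm above the shelf. Origin: on the axis, 66 mm up. Closed (start): its x is parallel to the lift's x. Opens counterclockwise from above (post moves to the lift's -y), to at most 1.4 rad, and stays where left. Opening takes 3 to 5 N at the post, closing about 5 N.
- valve_post (a point): Top centre of the upright red post on the lever's -x arm: 12 mm diameter, 80 to 126 mm above the shelf, 70 mm from the valve axis. Push it from either side or pinch it from above.
- valve_hub (a point): Valve axis at the bar's top face. How it works: nothing flows for the first 0.2 to 0.6 rad of opening (unseen, differs each time); beyond, the platform sinks by itself, each further 0.1 rad adding about 17 mm/s at once: open in steps of 0.03 rad or less and watch.
- stop: Rubber stop, 14 mm diameter, on a bracket on the pump block; when closed the lever's +x arm rests on it, 70 mm from the axis. Origin: centre of its face. Yields 1 mm per 12 N. It gets the closing push at the post less about 5 N. Snug: 5 N or more on the stop for a moment (some 10 N at the post); over 20 N (some 25 at the post) forces the valve.
- platform: Wooden platform 160 x 160 x 14 mm on the ram, with the clear pellet jar (96 mm diameter, 151 tall, green cap) fixed on it. Origin: centre of its upper face, at x 0, y 250 mm of the lift, 132 mm above the shelf when fully down; starts 40 to 70 mm higher and moves only up and down.
- bowl: White ceramic bowl, 120 mm diameter, 55 mm tall; origin at the centre of its underside. A bystander.
- comb: Steel grooming comb lying flat, 150 x 40 mm, 6 mm thick; origin at its underside. A bystander.
- chew: Wooden chew block 75 x 45 x 35 mm; origin at the centre of its underside. A bystander.
- scoop: Grey plastic litter scoop lying flat, 200 mm long, 80 mm wide, 30 mm tall; origin at its underside. A bystander.

How it is judged:
On the way, in this order (a step that is already met when the one before it is completed fails the run):
1. the platform is sinking by itself, slowly (linear speed of platform above 0.002 m/s and not (angle between the x axis of valve and the x axis of lift, either way round below 0.05 rad)), for 0.5 s.
2. the platform is all the way down (z of platform in the frame of lift below 0.136 m), for 0.2 s.
3. the lever is pressed snug against its rubber stop (at least 5 N on the stop) (contact force between valve and stop above 5 N), for 0.15 s.
At the end, for the whole second after the job is handed in: The platform is fully down (within 4 mm), the lever is closed again (within 0.05 rad) after having been pressed against its stop with at least 5 N, and the bowl, comb, chew block and scoop are within 20 mm of where they were (z of platform in the frame of lift below 0.136 m and angle between the x axis of valve and the x axis of lift, either way round below 0.05 rad and distance of each of bowl, comb, chew, scoop from where it was at the start of the episode below 0.02 m); the robot touches nothing.
It fails at once if the platform sinks too fast (over 25 mm/s) (linear speed of platform above 0.025 m/s).
It fails at once if the valve is forced: over 20 N on its rubber stop (contact force between valve and stop above 20 N).
It fails at once if the robot pushes on the platform or the jar (contact force between any of the fingers, the arm and platform above 1 N).
It fails at once if a bystander is pushed away by more than 20 mm (distance of any of bowl, comb, chew, scoop from where it was at the start of the episode above 0.02 m).
It also fails if it takes over 72 s, if anything falls off the work surface, if the arm or the gripper's body presses on something with over 40 N, if the wrist force passes 120 N, or if a joint passes its speed limit or range.

## Robot

A 6-joint arm with a two-finger parallel gripper is mounted at the origin on the work surface. World frame = base frame: x ahead of the robot, y to its left, z up, the work surface at z = 0. Lengths are in m, angles in rad, forces in N, time in s.
With the tool pointing down it reaches from about 0.2 to 0.875 m from the base axis. Payload 3.4 kg.
Tool frame: the origin (TCP) lies between the finger pads; the fingertips stand 25 mm ahead of it and the grasp point (between the pads) lies 6 mm ahead of it (r.nose_length is the z of the fingertips in the tool frame, in m); z points along the fingers, y is the line along which they close (so a half turn about z gives the same grasp; the last joint's range is limited). The gripper opens to 94 mm and grips with 3 to 60 N. Pads are 16 mm wide; open, the fingers measure 119 mm over their backs; the gripper's body (75 mm by 177 mm) begins 78 mm behind the grasp point.
Start: joints at [-1.426, 0.276, 1.505, -0, 1.361, -0.121], TCP at [0.151, -0.555, 0.23] pointing down, gripper open.
Joint ranges: [-2.89, 2.89], [-0.75, 2.08], [0.22, 2.7], [-1.18, 4.32], [0.11, 2.71], [-2.7, 2.7]. Speed limits (rad/s): [2.57, 2.57, 3.14, 3.14, 3.14, 3.14].

## Interface

Orientations are given as a unit quaternion [w, x, y, z].
In Python, from plant import r, gripper_to, inverse_kinematics, vision, models, telemetry gives the robot as it stands. Calls block until the motion is done:
- r.move_to(position, orientation): joint-space move of the TCP to a pose.
- r.move_l(position, rot=None, vel=0.15, guard=None): straight line of the TCP; rot=None keeps the orientation; vel is the mean speed in m/s. With guard (N) it stops when the force on the tool has changed by that much, and returns True; else False.
- r.movej(angles): joint-space move.
- gripper_to(opening, f_grip=None): finger opening in m; f_grip is the grip in N (None keeps the last); returns when the fingers have stopped.
- r.hold(seconds).
- inverse_kinematics(position, orientation): joint angles nearest the present ones, or None.
- vision.snapshot(name): name is "side" or "top" or "wrist"; returns the picture (480x640x3 uint8, red, green, blue); there is no depth.
- vision.get_calibration(name): a dict with "fx", "fy", "cx", "cy" (pixels), "position" and "orientation" of the camera in the world. Camera axes: x right, y down, z forward; pixel columns grow to the right and rows downward; lengths in m; the calibration is good to about 2 mm. The wrist camera is an equidistant fisheye: a pixel r from the principal point sees the ray r / f radians off the axis. A picture is of the moment at which its call begins: read the wrist's pose just before it. get_calibration takes no time and is no camera call; for the wrist camera it gives the pose at the moment of the call.
A pose or a line that the arm cannot do raises r.PlanningError and nothing moves.
- r.sign_off(): hands the job in; it is judged then, once.
Trained networks look in the newest picture that a camera, given by its name, has taken for a name from the list of things; names that differ only in an ending like _2 or _b are one class to them, and where a whole thing is asked for, a point or a joint stands for the part that bears it (a point fixed in the world has none). Each returns a list of dicts, best first, with "score" (0 to 1); they miss things now and then, are a little off and sometimes report something else, mostly with a low value. They report only what shows in the picture. A call takes as long as a camera call.
- models.boxes_of(thing, camera): "at" ([x, y, z] in m, in world coordinates, good to about 4 mm: the middle of the surface that is visible of it).
- models.regions_of(thing, camera): "pixels" (480x640 bool, what is visible of it).
- models.mark_of(thing, camera): "at" ([x, y, z] in m, in world coordinates, good to about 4 mm: a listed point, or the origin of a listed thing).
Readings, each from a call of its own:
- telemetry.current_t(): time.
- telemetry.current_joints(): joint angles.
- telemetry.current_dq(): joint speeds.
- telemetry.current_joint_efforts(): joint torques, N m.
- telemetry.current_ee_pos(): TCP position.
- telemetry.current_tool_rot(): TCP orientation.
- telemetry.current_wrist_force(): force on the tool from outside, world axes, zero at the start.
- telemetry.current_torque(): the same for the moment, N m.
- telemetry.current_opening(): finger opening in m.
- telemetry.current_finger_force(): force on a finger pad.
Only numpy, scipy, OpenCV 4.12 (cv2) and the standard library are available. Lean on these libraries where they do the work, as an engineer would, in place of code of your own. Each camera call takes 0.05 s, during which the arm holds its last target. There are 200 camera calls.

## Working session

There is one attempt and no reset: what is moved stays moved. The work goes in short steps, each a Python script; the robot and the scene stay as the last script left them, time stands still between calls to the robot, and variables do not carry over. Pictures are saved under pics/ and viewed, at most 10 in all, crops included, and the job is handed in when it is done.

```bash
mkdir -p pics; ls
python3 - <<'E'
from plant import r, vision, models, telemetry
import cv2, numpy as np
ims=[]
for c in ["side","top"]:
    im=vision.snapshot(c); ims.append(im); cv2.imwrite(f"pics/{c}0.png",im[:,:,::-1])
    k=vision.get_calibration(c); print(c,{a:np.round(b,3).tolist() for a,b in k.items()})
    for t in ["lift","valve_post","valve_hub","stop","platform","bowl","comb","chew","scoop"]:
        d=models.mark_of(t,c); print(t,[(np.round(e["at"],3).tolist(),round(e["score"],2)) for e in d[:2]])
print(telemetry.current_t(),telemetry.current_tool_rot())
E
```

```text
pics
side {'fx': 543.608, 'fy': 543.608, 'cx': 325.067, 'cy': 240.056, 'position': [0.505, 0.659, 0.74], 'orientation': [0.013, -0.033, 0.908, -0.417]}
lift [([0.51, -0.085, -0.002], 0.93)]
valve_post [([0.446, -0.067, 0.129], 0.83)]
valve_hub [([0.517, -0.092, 0.08], 0.82)]
stop []
platform [([0.581, 0.15, 0.177], 0.6)]
bowl [([0.426, 0.063, 0.001], 0.67), ([0.448, -0.069, 0.131], 0.55)]
comb [([0.488, -0.253, -0.0], 0.82)]
chew [([0.517, -0.088, 0.084], 0.57), ([0.674, -0.104, 0.001], 0.53)]
scoop [([0.717, 0.043, 0.002], 0.59)]
top {'fx': 561.451, 'fy': 561.451, 'cx': 316.744, 'cy': 247.312, 'position': [0.418, -0.1, 1.151], 'orientation': [-0.043, 0.709, -0.702, 0.051]}
lift [([0.514, -0.087, -0.001], 0.87)]
valve_post [([0.444, -0.07, 0.123], 0.59)]
valve_hub [([0.515, -0.089, 0.082], 0.81)]
stop [([0.58, -0.118, 0.072], 0.49)]
platform [([0.579, 0.151, 0.178], 0.97)]
bowl [([0.425, 0.066, -0.001], 0.8)]
comb [([0.488, -0.25, 0.003], 0.66), ([0.512, -0.089, 0.0], 0.27)]
chew [([0.676, -0.109, 0.002], 0.73), ([0.514, -0.09, -0.0], 0.23)]
scoop [([0.72, 0.038, -0.0], 0.62)]
1.0 [4.54042454e-05 9.91186622e-01 1.32472937e-01 7.57408998e-06]
```

View pics/side0.png

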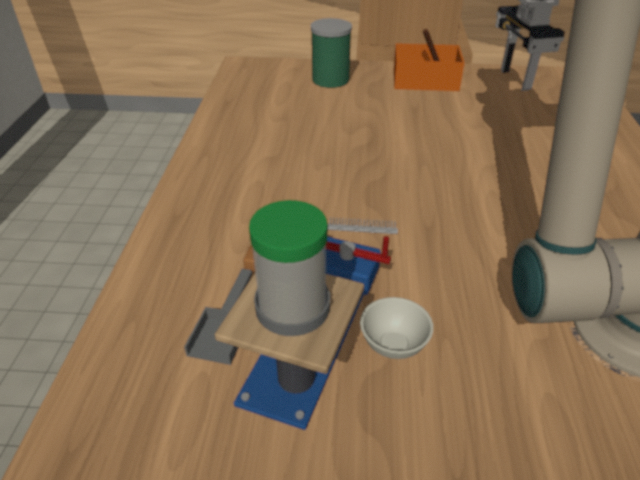

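View pics/top0.png

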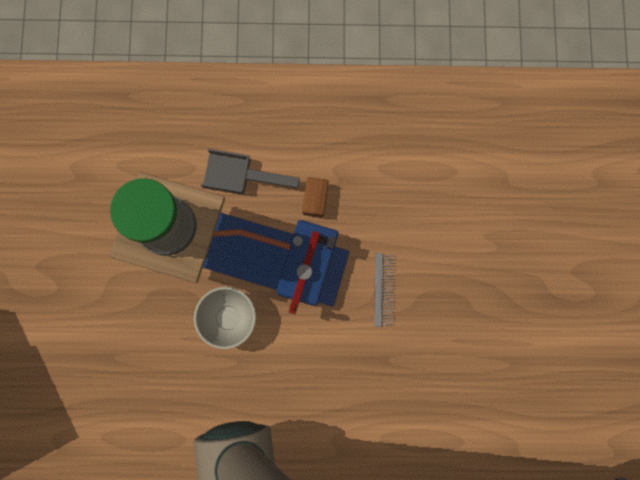

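Side view: post at about (386,245), hub at about (347,250). Top view: post (293,310), hub (304,271), stop near (322,240). Both views agree with the networks, including the post top at z≈0.126. I'll straddle the post with the fingers held apart, so one finger opens it and the other closes it.

```bash
cat > h.py <<'E'
from plant import r, gripper_to, inverse_kinematics, vision, models, telemetry
import numpy as np, cv2
HUB=np.array([0.514,-0.0895]); YAW=-0.273; Z=0.12
def pose(th,d,z=Z):
    """TCP pose with the lever opened by th; d = offset of the gripper along the lever's y"""
    a=YAW+th; c,s=np.cos(a),np.sin(a)
    p=HUB+np.array([[c,-s],[s,c]])@[-0.07,d]
    return [p[0],p[1],z],[0,np.cos(a/2),np.sin(a/2),0]
def go(th,d,z=Z,vel=0.05,guard=None):
    p,q=pose(th,d,z); return r.move_l(p,q,vel=vel,guard=guard)
def fy(th=0):  # outside force along the lever's y
    a=YAW+th; return float(np.dot(telemetry.current_wrist_force()[:2],[-np.sin(a),np.cos(a)]))
def offs(th=0):
    a=YAW+th; return float(np.dot(np.array(telemetry.current_ee_pos())[:2]-HUB,[-np.sin(a),np.cos(a)]))
E
python3 - <<'E'
from h import *
gripper_to(0.04,40)
p,q=pose(0,0,0.20); r.move_to(p,q)
print(telemetry.current_t(),telemetry.current_opening(),telemetry.current_ee_pos())
im=vision.snapshot("wrist"); cv2.imwrite("pics/w1.png",im[:,:,::-1])
for t in ["valve_post","valve_hub"]:
    print(t,[(np.round(e["at"],3).tolist(),round(e["score"],2)) for e in models.mark_of(t,"wrist")[:2]])
E
```

```text
3.9917 0.040287004997004355 [ 0.44680253 -0.07124555  0.20007954]
valve_post [([0.444, -0.069, 0.128], 0.67)]
valve_hub [([0.511, -0.088, 0.081], 0.94)]
```

View pics/w1.png

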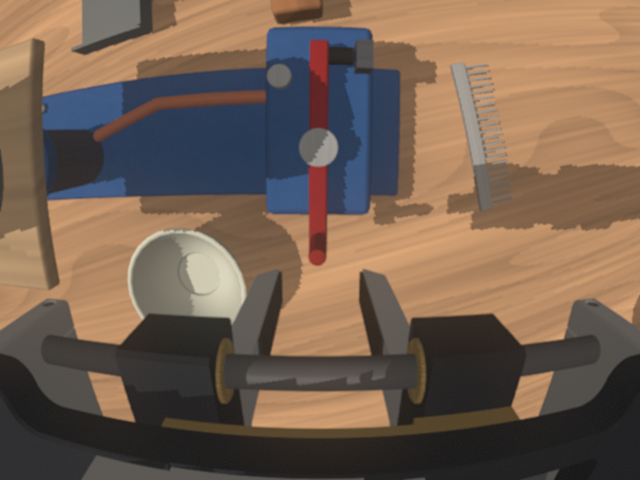

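The wrist picture shows the post (318,250) centred between the fingertips (271 and 370), the hub at (318,147) and the stop at (362,55), all as expected. Next I'll descend and feel for the post on the opening side.

Run:
```python
from h import *
print(go(0,0,vel=0.08,guard=8), telemetry.current_ee_pos(), fy())
f0=fy()
print(go(0,-0.020,vel=0.012,guard=2.0), offs(), fy()-f0, telemetry.current_t())
r.hold(0.1); print(offs(),fy()-f0)
vision.snapshot("side")
m=models.regions_of("platform","side"); ys,xs=np.nonzero(m[0]["pixels"]); print(m[0]["score"],xs.min(),xs.max(),ys.min(),ys.max(),telemetry.current_t())
```

```text
False [ 0.44704183 -0.07075467  0.12042711] 0.2551467498256313
True -0.012932275581200928 -1.6621769045972608 6.3667
-0.012864369201036797 0.20002781502654776
0.71 215 363 200 373 6.5667
```

```bash
cat >> h.py <<'E'
from scipy.spatial.transform import Rotation
def proj(P):
    k=vision.get_calibration("side"); o=k["orientation"]
    c=Rotation.from_quat([*o[1:],o[0]]).inv().apply(np.array(P)-k["position"])
    return np.array([k["cx"]+k["fx"]*c[0]/c[2],k["cy"]+k["fy"]*c[1]/c[2]])
def capy():
    """time and image row of the green cap's centroid"""
    t=telemetry.current_t(); im=vision.snapshot("side")[180:420,200:370].astype(int)
    w=np.clip(im[:,:,1]-np.maximum(im[:,:,0],im[:,:,2])-30,0,60).astype(float)
    return t, 180+float((w.sum(1)*np.arange(len(w))).sum()/w.sum())
PXMM=(proj([.58,.15,.30])-proj([.58,.15,.31]))[1]/10
def speed(dt=0.25):
    t0,a=capy(); r.hold(dt); t1,b=capy(); return (b-a)/PXMM/(t1-t0), b
E
python3 - <<'E'
from h import *
print("px/mm",PXMM)
print("still",speed())
go(0.15,-0.0135,vel=0.03); print(fy(.15),telemetry.current_t(),speed(0.15))
th=0.15
while th<0.72:
    th+=0.022; go(th,-0.0135,vel=0.02)
    v,b=speed(0.2); print(round(th,3),"v",round(v,2),"row",round(b,2),"f",round(fy(th),2),"t",round(telemetry.current_t(),2))
    if v>6.5 or telemetry.current_t()>35: break
E
```

```text
px/mm 0.6168913209045457
still (np.float64(0.008922971683988127), 230.07761257393167)
1.9687309419490686 7.45 (np.float64(0.00698998062128132), 230.06391352818574)
0.172 v -0.1 row 230.09 f 2.27 t 8.25
0.194 v -0.09 row 230.07 f 3.0 t 8.8
0.216 v 0.09 row 230.09 f 1.75 t 9.35
0.238 v 0.05 row 230.07 f 2.34 t 9.9
0.26 v 0.07 row 230.09 f 2.19 t 10.45
0.282 v 0.0 row 230.08 f 2.01 t 11.0
0.304 v -0.05 row 230.07 f 3.29 t 11.55
0.326 v -0.14 row 230.08 f 2.42 t 12.1
0.348 v -0.09 row 230.07 f 1.86 t 12.65
0.37 v -0.13 row 230.07 f 3.1 t 13.2
0.392 v 0.02 row 230.08 f 2.86 t 13.75
0.414 v -0.07 row 230.07 f 2.64 t 14.3
0.436 v -0.05 row 230.07 f 2.3 t 14.85
0.458 v -0.16 row 230.08 f 2.28 t 15.4
0.48 v 10.75 row 232.85 f 2.13 t 15.95
```

The platform is sinking at about 11 mm/s, so I'll leave the lever and watch it go down.

Run:
```python
from h import *
last=None
while telemetry.current_t()<32:
    v,b=speed(0.4); print(round(telemetry.current_t(),2),"v",round(v,2),"row",round(b,2))
    if abs(v)<0.3: break
vision.snapshot("side"); print(models.mark_of("platform","side")[:1],models.mark_of("valve_post","side")[:1])
im=vision.snapshot("side"); cv2.imwrite("pics/s2.png",im[:,:,::-1])
```

```text
16.45 v 10.18 row 236.0
16.95 v 10.19 row 239.14
17.45 v 9.75 row 242.16
17.95 v 9.51 row 245.08
18.45 v 9.35 row 248.01
18.95 v 9.18 row 250.86
19.45 v 9.14 row 253.7
19.95 v 9.02 row 256.44
20.45 v 3.21 row 257.59
20.95 v -0.07 row 257.61
[{'at': [0.5823, 0.1535, 0.1322], 'score': 0.91}] []
```

View pics/s2.png

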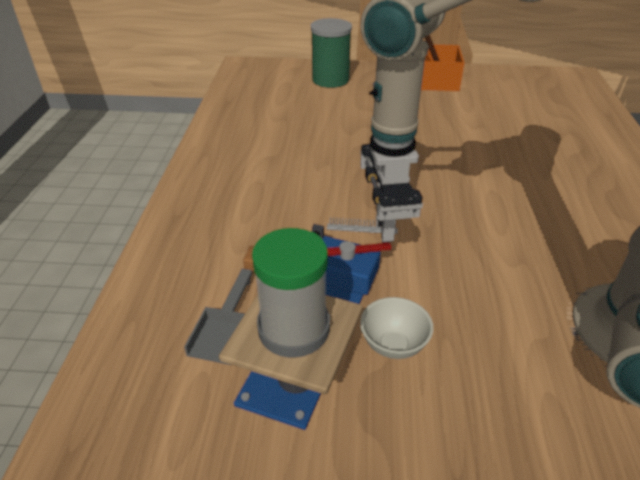

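Platform is down: measured z 0.132, cap row steady at 257.6 and the jar visibly lower at (292,290). Next I'll close the lever and press in small steps while watching the force.

Run:
```python
from h import *
th=0.48; go(th,0.0,vel=0.04); f0=fy(th); print("f0",f0)
go(th,0.0115,vel=0.04)
d=0.0135
go(0.04,d,vel=0.03,guard=9); print("f",fy(0.04)-f0,"d",offs(0.04),telemetry.current_t())
th=0.04; hist=[]
while th>-0.12:
    th-=0.004; go(th,d,vel=0.01,guard=8); r.hold(0.12)
    f=np.mean([fy(th) for _ in range(1)])-f0; hist.append((round(th,3),round(f,1)))
    if f<-13.5: break
r.hold(0.3); print(hist,"final",fy(th)-f0,telemetry.current_t())
```

```text
f0 0.20262982022739615
f -5.596869602090139 d 0.011991866147549254 23.3167
[(0.036, np.float64(-4.7)), (0.032, np.float64(-5.4)), (0.028, np.float64(-5.0)), (0.024, np.float64(-5.5)), (0.02, np.float64(-4.3)), (0.016, np.float64(-6.2)), (0.012, np.float64(-4.4)), (0.008, np.float64(-4.9)), (0.004, np.float64(-4.8)), (0.0, np.float64(-4.8)), (-0.004, np.float64(-5.1)), (-0.008, np.float64(-5.8)), (-0.012, np.float64(-4.5)), (-0.016, np.float64(-5.4)), (-0.02, np.float64(-4.7)), (-0.024, np.float64(-5.3)), (-0.028, np.float64(-5.3)), (-0.032, np.float64(-5.5)), (-0.036, np.float64(-5.4)), (-0.04, np.float64(-4.4)), (-0.044, np.float64(-5.3)), (-0.048, np.float64(-5.7)), (-0.052, np.float64(-5.3)), (-0.056, np.float64(-5.4)), (-0.06, np.float64(-7.0)), (-0.064, np.float64(-7.2)), (-0.068, np.float64(-6.6)), (-0.072, np.float64(-7.0)), (-0.076, np.float64(-7.8)), (-0.08, np.float64(-8.9)), (-0.084, np.float64(-9.5)), (-0.088, np.float64(-9.8)), (-0.092, np.float64(-10.3)), (-0.096, np.float64(-10.7)), (-0.1, np.float64(-10.9)), (-0.104, np.float64(-11.8)), (-0.108, np.float64(-13.4)), (-0.112, np.float64(-12.8)), (-0.116, np.float64(-13.2)), (-0.12, np.float64(-14.6))] final -13.673320394094247 38.2833
```

Run:
```python
from h import *
th=-0.124
for _ in range(2):
    go(th,0.0135,vel=0.01,guard=6); r.hold(0.4); print(round(th,3),fy(th)-0.2); th-=0.004
go(-0.04,0.0,vel=0.03); print("free",telemetry.current_wrist_force())
go(-0.04,0.0,z=0.20,vel=0.1)
im=vision.snapshot("wrist"); cv2.imwrite("pics/w3.png",im[:,:,::-1])
at=lambda t:np.array(models.mark_of(t,"wrist")[0]["at"])
p,h=at("valve_post"),at("valve_hub"); print(p,h,"yaw",np.arctan2(-(p-h)[1],-(p-h)[0])+np.pi*0)
vision.snapshot("side"); print(models.mark_of("platform","side")[:1], telemetry.current_t())
```

```text
-0.124 -14.762128830526764
-0.128 -15.506992048915404
free [ 0.69336822  0.16505948 -0.69017228]
[ 0.4437 -0.067   0.1242] [ 0.5141 -0.0882  0.0831] yaw -0.292499003584624
[{'at': [0.583, 0.1501, 0.1336], 'score': 0.71}] 41.5917
```

View pics/w3.png

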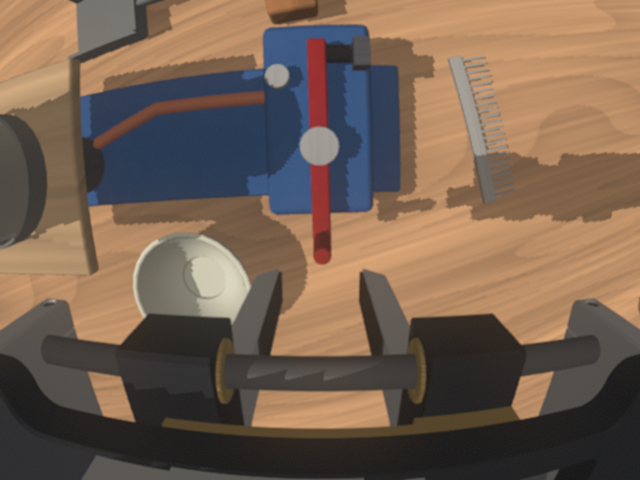

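The lever lies parallel to the pump block and touches the stop (345,53). The post stands free at (322,250), the bystanders haven't moved, and the gripper is clear above everything. Handing in.

```bash
python3 -c "
from plant import r
print(r.sign_off())"
```

```text
the job is handed in; nothing more can be done
None
```

The platform sank by itself at about 9–11 mm/s to fully down, the lever was pressed closed on its stop with about 15 N at the post and released, nothing else was disturbed, and I handed the job in (no verdict was returned).

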